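# Fetch the fitting grater plate from behind the jars

### The job

Clear the three jars in front of the wooden rack's grater plates onto the sheet pan, all three standing there together; then fetch the grater plate whose two holes fit the pins of the zest box and set it over both pins so that it lies flat on the box. Then put each jar back upright, just where it stood at the start. Keep the jars upright throughout, have the other plate at the end where it was, and leave the lemon bowl and the cup alone.

Things in the scene. Friction and masses are not known exactly. Their poses are not given: they have to be found in the camera images.
- rack: Fixed wooden rack: light board 12 mm thick, x -80 to +70, y +-135 mm; on it a dark ledge (36 mm in x, 252 in y, centred at x = +22), top 32 mm above the bench. Jars stand on the board at x = -45, y = -66, 0, +66 mm (any order); plates lie on the ledge at x = +22, y = -66, +66 mm (either order). Origin on the bench; x points away from the robot, turned up to 0.2 rad.
- glass_jar: Upright glass jar with an aluminium lid, a plain cylinder 57 mm in diameter, 95 mm high, about 0.3 kg. Origin at the centre of its underside, z up.
- shaker: Upright steel shaker, cylinder 48 mm in diameter to 100 mm height, then a tapered top with small dark holes, 110 mm high in all, about 0.25 kg. Origin at the centre of its underside, z up.
- canister: Upright square white plastic canister with a grey lid, 50 x 50 mm, 105 mm high (small square knob 2 mm higher), about 0.28 kg, its sides along its x and y. Origin at the centre of its underside, z up.
- plate_wide: Flat steel grater plate, 60 (x) x 116 (y) x 8 mm, 0.14 kg, with two 16 mm through holes on its long centre line at y = +-42 mm, near its ends: this one fits the zest box. It overhangs the rack's ledge by 12 mm at each long side. Origin at the centre of its underside, z up; alike after a half turn.
- plate_narrow: Flat steel grater plate of the same outline, 60 (x) x 116 (y) x 8 mm, but its two 16 mm holes lie closer in, at y = +-26 mm: it does not fit. Origin at the centre of its underside, z up.
- zest_box: Fixed clear catch box with green rim, 50 (x) x 136 (y) mm, flat rim 55 mm above the bench. Two steel pins, 8 mm in diameter, stand on the rim at x = 0, y = +-42 mm, rising 14 mm, the last 5 mm tapered. Origin on the bench under its centre, z up. A seated plate is centred on the box, y along the box's y, underside 55 mm above the bench, overhanging 5 mm at each long side.
- pan: Fixed aluminium sheet pan, the side area: 270 (x) x 120 (y) mm outside, walls 4 mm thick and 14 mm high, floor 4 mm above the bench. Origin on the bench under its centre, z up. It lies to the left or the right of the rack, the zest box on the other side.
- lemon_bowl: Bystander: white bowl with three lemons in one piece, 156 mm across, about 80 mm high, beyond the rack. Origin at the centre of its underside.
- cup: Bystander: copper cup 72 mm across, 65 mm high, beyond the rack. Origin at the centre of its underside.

How it is judged (in metres and radians):
On the way, in this order (a step that is already met when the one before it is completed fails the run):
1. all three jars stand released and upright on the sheet pan together (x of glass_jar in the frame of pan between -0.13 and 0.13 m and y of glass_jar in the frame of pan between -0.055 and 0.055 m and z of each of glass_jar, shaker, canister in the frame of pan below 0.012 m and angle between each of glass_jar, shaker, canister's own z axis and vertical below 0.15 rad and linear speed of each of glass_jar, shaker, canister below 0.02 m/s and contact force between the fingers and glass_jar below 0.3 N and x of shaker in the frame of pan between -0.13 and 0.13 m and y of shaker in the frame of pan between -0.055 and 0.055 m and contact force between the fingers and shaker below 0.3 N and x of canister in the frame of pan between -0.13 and 0.13 m and y of canister in the frame of pan between -0.055 and 0.055 m and contact force between the fingers and canister below 0.3 N), for 0.2 s.
2. the fitting plate lies released and flat on the zest box, over both pins (z of plate_wide in the frame of zest_box between 0.052 and 0.0585 m and horizontal distance between plate_wide and zest_box below 0.008 m and angle between plate_wide's own z axis and vertical below 0.06 rad and angle between the y axis of plate_wide and the y axis of zest_box, either way round below 0.15 rad and linear speed of plate_wide below 0.02 m/s and contact force between the fingers and plate_wide below 0.3 N), for 0.2 s.
At the end, for the whole second after the job is handed in: Wide-holed plate flat on the box rim over both pins (height within 3 mm, centre 8 mm, tilt 0.06 rad); each jar upright (0.1 rad) within 15 mm of where it started; the other plate within 20 mm of where it started; all released and at rest (all of step 2 and distance of each of glass_jar, shaker, canister from where it was at the start of the episode below 0.015 m and angle between each of glass_jar, shaker, canister's own z axis and vertical below 0.1 rad and linear speed of each of glass_jar, shaker, canister, plate_narrow below 0.02 m/s and contact force between the fingers and glass_jar below 0.3 N and contact force between the fingers and shaker below 0.3 N and contact force between the fingers and canister below 0.3 N and distance of plate_narrow from where it was at the start of the episode below 0.02 m and contact force between the fingers and plate_narrow below 0.3 N); the robot touches nothing.
It fails at once if the lemon bowl or the cup is moved by more than 30 mm (distance of any of lemon_bowl, cup from where it was at the start of the episode above 0.03 m).
It fails at once if a jar is tipped by more than 0.6 rad (angle between any of glass_jar, shaker, canister's own z axis and vertical above 0.6 rad).
It also fails if it takes over 131 s, if anything falls off the work surface, if the arm or the gripper's body presses on something with over 40 N, if the wrist force passes 120 N, or if a joint passes its speed limit or range.

### The arm

A 6-joint arm with a two-finger parallel gripper is mounted at the origin on the work surface. World frame = base frame: x ahead of the robot, y to its left, z up, the work surface at z = 0. Lengths are in mm, angles in rad, forces in N, time in s.
With the tool pointing down it reaches from about 275 to 1000 mm from the base axis. Payload 8.4 kg.
Tool frame: the origin (TCP) lies between the finger pads; the fingertips stand r.finger_overhang ahead of it and the grasp point (between the pads) is the TCP (r.finger_overhang is the distance from the TCP to the fingertips, in mm); z points along the fingers, y is the line along which they close (so a half turn about z gives the same grasp; the last joint's range is limited). The gripper opens to 85 mm and grips with 20 to 120 N. Pads are 22 mm wide; open, the fingers measure 114 mm over their backs; the gripper's body (76 mm by 85 mm) begins 54 mm behind the grasp point. The pads swing forward as they close: fully open they stand 13 mm farther back than shut.
Start: joints at [1.32, 0.353, 1.633, -0, 1.155, -0.002], TCP at [153.899, 605.758, 250.281] pointing down, gripper open.
Joint ranges: [-2.63, 2.63], [-0.92, 2.1], [0.06, 2.66], [-1.3, 4.44], [0, 2.69], [-3.02, 3.02]. Speed limits (rad/s): [2.22, 2.22, 2.79, 3.14, 3.14, 3.14].

### API

Orientations are given as [roll, pitch, yaw] about the fixed x, y, z axes, in that order (R = Rz(yaw) Ry(pitch) Rx(roll)).
In Python, from rig import r, cams, sign_off gives the robot as it stands.
- The arm moves only by the shell command python3 -m crank 'ROWS' [FORCE]. ROWS is JSON, a list of rows, each a list of 7 numbers: the shift along the tool's x, y, z in m, then the turn, a rotation vector about the tool's x, y, z in rad, then the closure, from 0 (fully open) to 1 (shut). In form: [[dx, dy, dz, ax, ay, az, gripper], ...]. A call has 1 to 5 rows; each row is the pose to reach, as a shift and turn from the pose commanded when the call began, along the tool's axes at that moment; what a row does not reach only later rows make up. A row lasts 1/10 s, in which the tool goes at most 50 mm and 8.59 degrees, less where a joint would pass 70% of its speed; a pose out of reach is approached as far as the arm can. A call with a gripper value outside its range is refused whole. The fingers move at their own pace and stop on an object; FORCE is the grip in N (left out, the last holds). Time passes only in rows, so rows that repeat a pose let the fingers close. It gives the time, the measured TCP pose, the force, the opening and the grip force at its end, in the units of the state.
- r.sense(): the state, without advancing time (a new reading comes with each control period).
- cams.grab_frame(name): name is "side" or "top" or "wrist"; returns a dict with "image" (480x640x3 uint8, red, green, blue), "fx", "fy", "cx", "cy" (pixels), "position" and "orientation" of the camera in the world. Camera axes: x right, y down, z forward; pixel columns grow to the right and rows downward; lengths in mm; the calibration is good to about 2 mm. A picture is of the moment at which its call begins. There is no depth.
- sign_off(): hands the job in; it is judged then, once.
The state is a dict: "clock": time; "qpos": joint angles; "qvel": joint speeds; "joint_efforts": joint torques, N m; "eef_pos": TCP position; "tcp_rot": TCP orientation; "contact_force": force on the tool from outside, world axes, zero at the start; "wrist_torque": the same for the moment, N m; "opening": opening from 0.0 (shut) to 1.0 (fully open); "grasp_force": force on a finger pad.
Only numpy, scipy, OpenCV 4.12 (cv2) and the standard library are available. Lean on these libraries where they do the work, as an engineer would, in place of code of your own. Each camera call takes 0.05 s, during which the arm holds its last target. There are 200 camera calls.

## Working session

There is one attempt and no reset: what is moved stays moved. The work goes in short steps, Python scripts to look and compute and a shell command to move; the robot and the scene stay as the last step left them, time stands still between calls to the robot, and variables do not carry over. Pictures are saved under pics/ and viewed, at most 14 in all, crops included, and the job is handed in when it is done.

```bash
ls; mkdir -p pics; python3 - <<'E'
from rig import r,cams
import cv2
print(r.sense(), r.finger_overhang)
for n in ["top","side"]:
    f=cams.grab_frame(n); cv2.imwrite(f"pics/{n}0.png",f["image"][:,:,::-1])
    print(n,{k:v for k,v in f.items() if k!="image"})
E
```

```text
pics
{'clock': 0.0, 'qpos': array([ 1.31962353e+00,  3.53603842e-01,  1.63413796e+00,  1.76687145e-05,
        1.15517977e+00, -2.37345846e-03]), 'qvel': array([ 3.16964109e-04,  7.04227152e-04, -1.44345132e-04, -8.53687732e-05,
       -4.62064818e-04, -7.15582216e-05]), 'joint_efforts': array([-9.53166455e-04, -6.05247188e+01, -3.42071378e+01,  3.01471061e-05,
        9.26936249e-03, -5.29559799e-06]), 'eef_pos': array([153.76890623, 605.33130105, 249.58768726]), 'tcp_rot': array([-3.14026377e+00, -1.93091417e-05,  2.89278616e+00]), 'contact_force': array([-0.15415159,  0.9096369 , -0.26104668]), 'wrist_torque': array([ 0.04461262,  0.01454928, -0.0488212 ]), 'grasp_force': 0.0, 'opening': 0.9975700761535121} 19.0
top {'fx': 524.6945150581338, 'fy': 524.6945150581338, 'cx': 319.1434740155268, 'cy': 240.33807139509014, 'position': array([ 404.46590736,   17.69956437, 1134.23010265]), 'orientation': array([-2.93842059,  0.00297662, -1.65806034])}
side {'fx': 615.3579449797584, 'fy': 615.3579449797584, 'cx': 326.7213341909247, 'cy': 248.13290318849596, 'position': array([-101.87071721, -764.59228227,  780.32788944]), 'orientation': array([-2.16545999,  0.01723974, -0.78626482])}
```

View pics/top0.png

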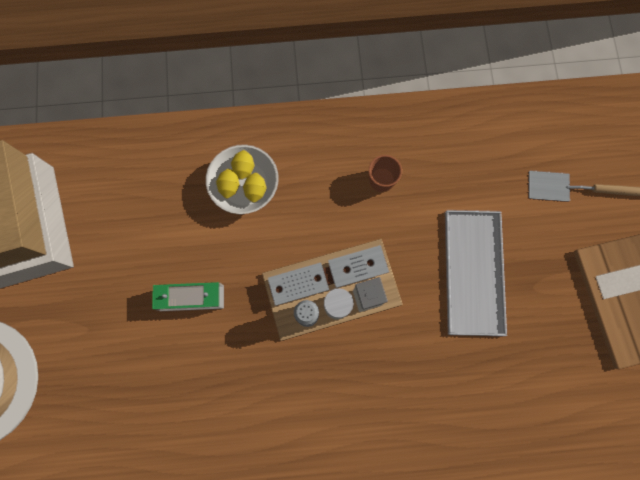

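View pics/side0.png

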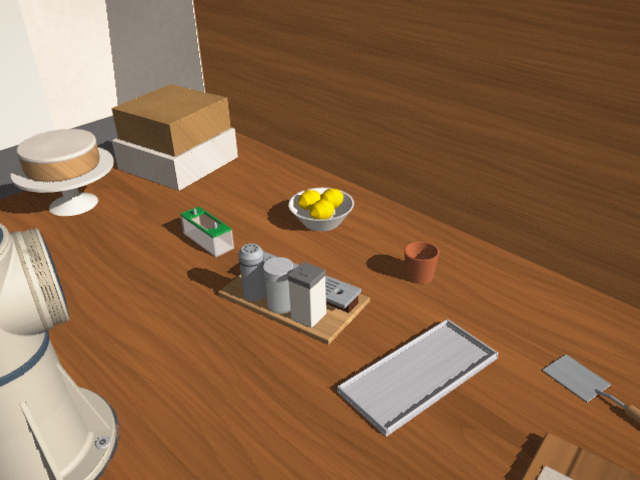

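The top view shows the rack in the middle, with its corners near (264,270), (384,242), (401,300) and (281,338). The jars are the shaker (307,312), glass jar (339,303) and canister (371,293). The wide-holed plate is on the left, with holes at (279,289) and (318,278); the narrow one is on the right. The pan is at (475,273) and the zest box at (187,296). The side view agrees.

```bash
cat > h.py <<'E'
import numpy as np, cv2
from scipy.spatial.transform import Rotation as R
from rig import r,cams
def ray(f,uv,z):
    uv=np.atleast_2d(uv).astype(float)
    d=np.c_[(uv[:,0]-f["cx"])/f["fx"],(uv[:,1]-f["cy"])/f["fy"],np.ones(len(uv))]
    d=d@R.from_euler("xyz",f["orientation"]).as_matrix().T
    p=np.array(f["position"]); return p+d*((z-p[2])/d[:,2])[:,None]
def proj(f,P):
    c=(np.atleast_2d(P)-f["position"])@R.from_euler("xyz",f["orientation"]).as_matrix()
    return np.c_[f["fx"]*c[:,0]/c[:,2]+f["cx"],f["fy"]*c[:,1]/c[:,2]+f["cy"]]
def blobs(m,amin=100):
    m=cv2.morphologyEx(m.astype(np.uint8),cv2.MORPH_CLOSE,np.ones((3,3)))
    return [c for c in cv2.findContours(m,cv2.RETR_EXTERNAL,cv2.CHAIN_APPROX_NONE)[0] if cv2.contourArea(c)>amin]
def rect(P):
    "centre, (long,short) size, yaw of long side about z, of planar world points"
    (c,s,a)=cv2.minAreaRect(np.float32(P[:,:2])); 
    b=cv2.boxPoints((c,s,a)); e=[b[1]-b[0],b[2]-b[1]]; e=max(e,key=np.linalg.norm)
    return np.round(c,1),np.round(sorted(s)[::-1],1),round(float(np.arctan2(e[1],e[0])%np.pi),3)
def move_to(p,yaw):
    "shift in tool axes (m) and turn about tool z (rad) to world TCP p mm, tool yaw"
    s=r.sense(); M=R.from_euler("xyz",s["tcp_rot"])
    d=M.inv().apply(np.array(p)-s["eef_pos"])/1000
    rv=(M.inv()*R.from_euler("xyz",[np.pi,0,yaw])).as_rotvec()
    return np.round(d,4),np.round(rv,3)
E
cat > m.py <<'E'
from h import *
f=cams.grab_frame("top"); hsv=cv2.cvtColor(f["image"],cv2.COLOR_RGB2HSV); H,S,V=cv2.split(hsv)
for c in blobs((H>50)&(H<80)&(S>120)): print("green",rect(ray(f,c[:,0],55)))
for c in blobs((S<60)&(V>90)): 
    q=cv2.minAreaRect(c)
    print("grey",cv2.contourArea(c),np.round(q[0]),np.round(q[1]), rect(ray(f,c[:,0],14)))
bd=(H>8)&(H<22)&(V>125)&(S>60)
for c in blobs(bd,150):
    q=cv2.minAreaRect(c); 
    if 150<q[0][1]<400 and 230<q[0][0]<420: print("board",np.round(q[0]),np.round(q[1]),rect(ray(f,c[:,0],12)))
for n,uv,z in [("shaker",(307,312),110),("glass",(339,303),95),("can",(371,293),106),("h",(279,289),40),("h",(318,278),40),("nh",(347,269),40),("nh",(371,263),40),("pinsL",(165,296),62),("pinsR",(208,295),62)]: print(n,np.round(ray(f,uv,z)[0],1))
E
python3 m.py
```

```text
green (array([535.8, 287.3]), array([133.6,  48.2]), 1.53)
grey 2225.5 [ 18. 380.] [ 37. 117.] (array([401.5, 646.6]), array([236.2,  76.5]), 0.035)
grey 388.5 [307. 312.] [23. 22.] (array([483.5,  40. ]), array([48.4, 46.7]), 3.054)
grey 892.5 [191. 297.] [25. 65.] (array([536.1, 283.7]), array([136.4,  53.5]), 1.531)
grey 939.5 [620. 282.] [24. 45.] (array([ 487.7, -635.4]), array([100. ,  50.2]), 1.724)
grey 4446.0 [332. 289.] [ 59. 119.] (array([526.4, -17.6]), array([255.8, 127.1]), 1.768)
grey 6840.0 [476. 273.] [127.  57.] (array([ 537.7, -328.3]), array([270.2, 121. ]), 3.03)
grey 1087.0 [559. 186.] [63. 27.] (array([ 709.5, -543.3]), array([137.2,  64.2]), 1.402)
grey 2834.0 [ 29. 213.] [118.  73.] (array([756.5, 621. ]), array([273.2, 155.1]), 0.045)
grey 3828.0 [242. 179.] [68. 71.] (array([790.4, 161.7]), array([159.4, 159.1]), 3.071)
grey 6456.0 [482.  65.] [ 41. 319.] (array([ 977.9, -425.2]), array([763.8, 102.8]), 1.69)
board [319. 284.] [639. 389.] (array([546.3, -10.7]), array([1470.6,  837.6]), 1.516)
shaker [475.7  38.2 110. ]
glass [488.8 -25.9  95. ]
can [501.9 -89.8 106. ]
h [533.2  93.9  40. ]
h [549.2  10.7  40. ]
nh [562.8 -51.8  40. ]
nh [ 571.1 -103.4   40. ]
pinsL [536.7 325.5  62. ]
pinsR [531.1 237.9  62. ]
```

Positions agree with the given sizes: the hole spacing is 85 mm, jar spacing 65 mm, and pan and box have the right dimensions. Now I'll work out the move over the canister.

```bash
python3 - <<'E'
from h import *
print(move_to([502,-90,250],1.766))
E
```

```text
(array([-5.087e-01, -5.883e-01,  4.000e-04]), array([-1.000e-03,  1.000e-03,  1.127e+00]))
```

```bash
R='/dev/null'
python3 -m crank '[[-0.127,-0.147,0,0,0,0,0],[-0.127,-0.147,0,0,0,0,0],[-0.127,-0.147,0,0,0,0,0],[-0.127,-0.147,0,0,0,0,0],[-0.127,-0.147,0,0,0,0,0]]'
python3 -m crank '[[-0.127,-0.147,0,0,0,0,0],[-0.127,-0.147,0,0,0,0,0],[-0.127,-0.147,0,0,0,0,0],[-0.127,-0.147,0,0,0,0,0],[-0.127,-0.147,0,0,0,0,0]]'
python3 -m crank '[[-0.127,-0.147,0,0,0,0,0],[-0.127,-0.147,0,0,0,0,0],[-0.127,-0.147,0,0,0,0,0],[-0.127,-0.147,0,0,0,0,0],[-0.127,-0.147,0,0,0,0,0]]'
python3 -m crank '[[-0.127,-0.147,0,0,0,0.3,0],[-0.127,-0.147,0,0,0,0.6,0],[-0.127,-0.147,0,0,0,0.6,0],[-0.127,-0.147,0,0,0,0.6,0],[-0.127,-0.147,0,0,0,0.6,0]]'
python3 -m crank '[[0,0,0,0,0,0.3,0],[0,0,0,0,0,0.527,0],[0,0,0,0,0,0.527,0],[0,0,0,0,0,0.527,0],[0,0,0,0,0,0.527,0]]'
python3 - <<'E'
from h import *
print(move_to([502,-90,250],1.766)); print(r.sense()["qpos"])
f=cams.grab_frame("wrist"); cv2.imwrite("pics/w1.png",f["image"][:,:,::-1])
for n,P in [("can",[502,-90,105]),("glass",[489,-26,95]),("hole",[549,11,40])]: print(n,proj(f,P))
E
```

```text
clock: 0.65
eef_pos: [241.9, 427.6, 249.9]
tcp_rot: [-3.139, 0.0, 2.89]
contact_force: [-0.7, 0.4, -0.0]
opening: 0.997
grasp_force: 0.0
clock: 1.15
eef_pos: [329.1, 254.8, 250.3]
tcp_rot: [-3.141, 0.001, 2.889]
contact_force: [-0.5, -0.1, 0.2]
opening: 1.002
grasp_force: 0.0
clock: 1.65
eef_pos: [416.8, 81.5, 250.5]
tcp_rot: [-3.141, 0.002, 2.888]
contact_force: [0.3, 1.4, 0.4]
opening: 0.998
grasp_force: 0.0
clock: 2.15
eef_pos: [504.2, -92.0, 250.3]
tcp_rot: [3.141, 0.002, 2.285]
contact_force: [1.0, 0.4, -0.7]
opening: 1.004
grasp_force: 0.0
clock: 2.65
eef_pos: [501.6, -87.6, 250.1]
tcp_rot: [-3.141, -0.001, 1.767]
contact_force: [0.1, 0.6, -0.2]
opening: 0.997
grasp_force: 0.0
(array([-0.0025, -0.    ,  0.0001]), array([-0.   , -0.001,  0.001]))
[-1.76137441e-01  1.72780359e-01  1.87726192e+00  5.71494851e-04
  1.09206246e+00 -3.72258866e-01]
can [[313.01846803 230.13919818]]
glass [[312.61567407 125.35940596]]
hole [[403.93640402  84.95718928]]
```

View pics/w1.png

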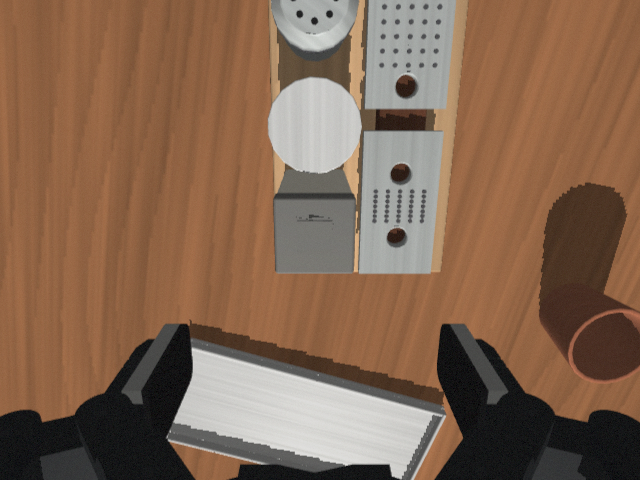

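The wrist view shows the canister lid at about (315,233) and the glass lid at about (315,124). Both are within 3 px of their projections. The canister's sides are aligned with the tool, so I can descend and grip.

```bash
python3 -m crank '[[-0.002,0,0.05,0,0,0,0],[-0.002,0,0.1,0,0,0,0],[-0.002,0,0.14,0,0,0,0],[-0.002,0,0.168,0,0,0,0],[-0.002,0,0.168,0,0,0,0]]' 50
python3 -m crank '[[0,0,0,0,0,0,1],[0,0,0,0,0,0,1],[0,0,0,0,0,0,1],[0,0,0,0,0,0,1],[0,0,0,0,0,0,1]]' 50
python3 -m crank '[[0,0,0,0,0,0,1],[0,0,0,0,0,0,1]]' 50
python3 - <<'E'
from h import *
s=r.sense(); print(s["eef_pos"],s["opening"],s["grasp_force"])
pan=np.array([537.7,-328.3]); a=-0.11
for x in (85,0,-85): print(np.round(pan+x*np.array([np.cos(a),np.sin(a)])))
p=pan+85*np.array([np.cos(a),np.sin(a)]); print(move_to([*p,140],2.25))
E
```

```text
clock: 3.2
eef_pos: [499.3, -89.9, 79.0]
tcp_rot: [-3.135, -0.003, 1.769]
contact_force: [0.7, 0.7, -0.1]
opening: 0.999
grasp_force: 0.0
clock: 3.7
eef_pos: [503.1, -91.3, 84.2]
tcp_rot: [3.139, 0.001, 1.766]
contact_force: [-1.3, 1.1, 7.9]
opening: 0.582
grasp_force: 47.8
clock: 3.9
eef_pos: [503.1, -91.3, 84.1]
tcp_rot: [3.139, 0.001, 1.766]
contact_force: [-1.1, 1.1, 7.8]
opening: 0.58
grasp_force: 47.8
[503.06075017 -91.27825465  84.14460811] 0.5801871951059538 47.82834827899933
[ 622. -338.]
[ 538. -328.]
[ 453. -319.]
(array([-0.2648,  0.0692, -0.0554]), array([ 0.003,  0.002, -0.484]))
```

```bash
python3 -m crank '[[0,0,-0.03,0,0,0,1],[0,0,-0.06,0,0,0,1],[-0.04,0.01,-0.065,0,0,0,1],[-0.08,0.02,-0.065,0,0,0,1],[-0.12,0.03,-0.065,0,0,0,1]]'
python3 -m crank '[[-0.04,0.01,0,0,0,-0.12,1],[-0.08,0.02,0,0,0,-0.24,1],[-0.12,0.03,0,0,0,-0.36,1],[-0.145,0.039,0,0,0,-0.484,1],[-0.145,0.039,0,0,0,-0.484,1]]'
python3 - <<'E'
from h import *
print(move_to([622,-338,78],2.25)); f=cams.grab_frame("wrist"); cv2.imwrite("pics/w2.png",f["image"][:,:,::-1])
E
```

```text
clock: 4.4
eef_pos: [555.5, -204.4, 149.0]
tcp_rot: [3.139, 0.001, 1.767]
contact_force: [0.5, -0.5, -3.2]
opening: 0.579
grasp_force: 49.6
clock: 4.9
eef_pos: [622.4, -341.2, 148.2]
tcp_rot: [3.141, 0.003, 2.252]
contact_force: [-0.2, 0.8, -2.9]
opening: 0.581
grasp_force: 49.6
(array([0.003 , 0.0017, 0.0701]), array([0.001, 0.003, 0.002]))
```

View pics/w2.png

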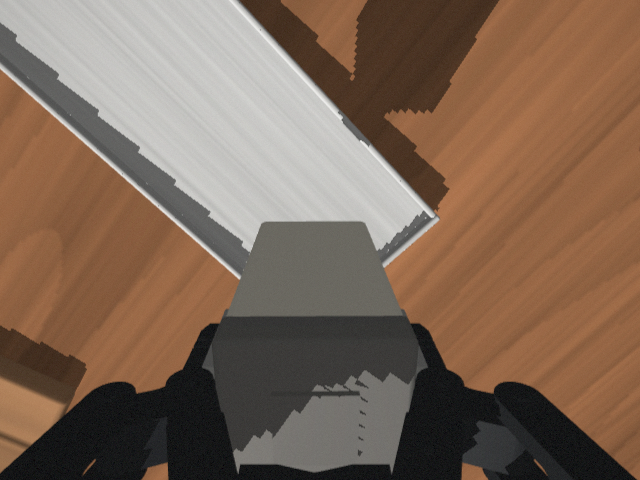

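The canister is held square and upright over the far end of the pan, with the pan corner at (437,217). Lowering it.

```bash
python3 -m crank '[[0.003,0.001,0.04,0,0,0,1],[0.003,0.001,0.06,0,0,0,1],[0.003,0.001,0.066,0,0,0,1],[0.003,0.001,0.07,0,0,0,1],[0.003,0.001,0.07,0,0,0,1]]'
python3 -m crank '[[0,0,0.001,0,0,0,1],[0,0,0.001,0,0,0,0.5],[0,0,0.001,0,0,0,0],[0,0,0.001,0,0,0,0],[0,0,0.001,0,0,0,0]]'
python3 -m crank '[[0,0,-0.04,0,0,0,0],[0,0,-0.08,0,0,0,0],[0,0,-0.1,0,0,0,0]]'
python3 - <<'E'
from h import *
print(move_to([489,-26,180],1.766)); f=cams.grab_frame("wrist"); cv2.imwrite("pics/w3.png",f["image"][:,:,::-1])
E
```

```text
clock: 5.45
eef_pos: [620.2, -334.6, 78.1]
tcp_rot: [3.141, 0.001, 2.25]
contact_force: [-0.6, 0.1, -1.7]
opening: 0.581
grasp_force: 49.5
clock: 5.95
eef_pos: [620.1, -335.0, 76.9]
tcp_rot: [3.141, 0.001, 2.25]
contact_force: [0.4, 0.2, -0.2]
opening: 0.997
grasp_force: 0.0
clock: 6.25
eef_pos: [621.2, -335.6, 180.2]
tcp_rot: [3.14, 0.004, 2.25]
contact_force: [0.1, -0.2, 1.2]
opening: 1.0
grasp_force: 0.0
(array([ 0.324 ,  0.0916, -0.001 ]), array([0.003, 0.004, 0.484]))
```

View pics/w3.png

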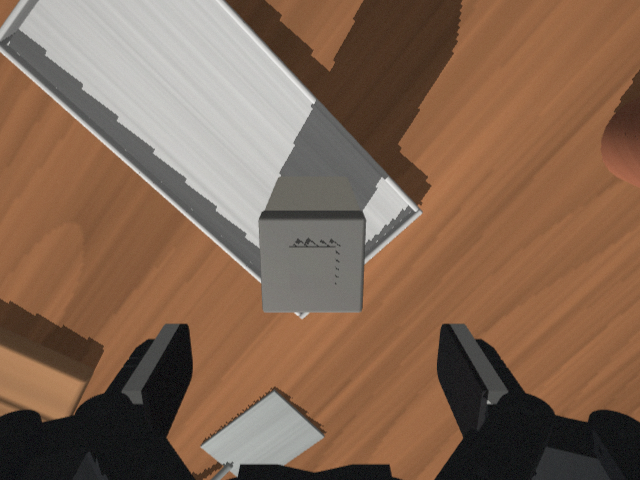

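The canister stands free on the pan, lid centre at (313,262). Glass jar next.

```bash
python3 -m crank '[[0.04,0.011,0,0,0,0,0],[0.085,0.024,0,0,0,0,0],[0.13,0.037,0,0,0,0,0],[0.17,0.048,0,0,0,0,0],[0.17,0.048,0,0,0,0,0]]'
python3 -m crank '[[0.04,0.011,0,0,0,0.12,0],[0.085,0.024,0,0,0,0.24,0],[0.13,0.037,0,0,0,0.36,0],[0.154,0.0436,0,0,0,0.484,0],[0.154,0.0436,0,0,0,0.484,0],[0.154,0.0436,0,0,0,0.484,0]]'
python3 - <<'E'
from h import *
print(move_to([489,-26,78],1.766))
E
```

```text
clock: 6.8
eef_pos: [547.8, -168.4, 176.1]
tcp_rot: [-3.141, -0.003, 2.252]
contact_force: [-0.0, 0.2, 0.2]
opening: 1.001
grasp_force: 0.0
(array([0.1474, 0.0441, 0.0985]), array([-0.002, -0.003,  0.486]))validation failed for argument at $...
```

I gave six rows, and the limit is five. Repeating with five.

```bash
python3 -m crank '[[0.04,0.011,0,0,0,0.12,0],[0.085,0.024,0,0,0,0.24,0],[0.13,0.037,0,0,0,0.36,0],[0.154,0.0436,0,0,0,0.484,0],[0.154,0.0436,0,0,0,0.484,0]]'
python3 -m crank '[[0,0,0,0,0,0,0]]'
python3 - <<'E'
from h import *
print(move_to([489,-26,78],1.766))
f=cams.grab_frame("wrist")
print(proj(f,[489,-26,107]))
hsv=cv2.cvtColor(f["image"],cv2.COLOR_RGB2HSV); H,S,V=cv2.split(hsv)
for c in blobs((S<50)&(V>100),1500): print(np.round(cv2.minEnclosingCircle(c)[0]),cv2.minEnclosingCircle(c)[1],cv2.contourArea(c), np.round(ray(f,np.array(cv2.minEnclosingCircle(c)[0]),107)))
E
```

```text
clock: 7.3
eef_pos: [486.6, -23.2, 176.4]
tcp_rot: [-3.141, -0.0, 1.765]
contact_force: [0.5, -0.3, -0.3]
opening: 0.997
grasp_force: 0.0
clock: 7.4
eef_pos: [488.3, -25.3, 176.7]
tcp_rot: [3.14, 0.001, 1.769]
contact_force: [-0.1, 0.2, 0.1]
opening: 0.999
grasp_force: 0.0
(array([-0.0008,  0.0004,  0.0987]), array([0.001, 0.001, 0.003]))
[[313.59581671 273.90526549]]
[366. 305.] 118.0252456665039 21761.5 [[518. -37. 107.]]
[317. 136.] 55.49488067626953 7837.5 [[477.  38. 107.]]
[435. 116.] 119.20160675048828 21213.0 [[525.  56. 107.]]
```

```bash
python3 -m crank '[[0,0,0.05,0,0,0,0],[0,0,0.085,0,0,0,0],[0,0,0.098,0,0,0,0],[0,0,0.098,0,0,0,0],[0,0,0.098,0,0,0,1]]' 50
python3 -m crank '[[0,0,0,0,0,0,1],[0,0,0,0,0,0,1],[0,0,0,0,0,0,1],[0,0,0,0,0,0,1]]' 50
python3 - <<'E'
from h import *
print(move_to([538,-328,140],2.25))
E
```

```text
clock: 7.95
eef_pos: [488.6, -25.8, 79.1]
tcp_rot: [3.141, 0.0, 1.766]
contact_force: [0.7, 0.2, 0.8]
opening: 0.865
grasp_force: 0.0
clock: 8.35
eef_pos: [489.0, -25.4, 80.1]
tcp_rot: [3.138, 0.001, 1.766]
contact_force: [-1.1, -2.0, 7.0]
opening: 0.649
grasp_force: 52.2
(array([-0.3064, -0.0105, -0.0596]), array([ 0.003,  0.002, -0.484]))
```

```bash
python3 -m crank '[[0,0,-0.03,0,0,0,1],[0,0,-0.06,0,0,0,1],[-0.04,-0.001,-0.065,0,0,0,1],[-0.085,-0.003,-0.065,0,0,0,1],[-0.13,-0.005,-0.065,0,0,0,1]]'
python3 -m crank '[[-0.045,-0.001,0,0,0,-0.12,1],[-0.09,-0.003,0,0,0,-0.24,1],[-0.135,-0.004,0,0,0,-0.36,1],[-0.176,-0.006,0,0,0,-0.484,1],[-0.176,-0.006,0,0,0,-0.484,1]]'
python3 -m crank '[[0,0,0,0,0,0,1]]'
python3 - <<'E'
from h import *
print(move_to([538,-328,73],2.25))
E
```

```text
clock: 8.85
eef_pos: [508.6, -155.0, 145.0]
tcp_rot: [3.139, 0.001, 1.768]
contact_force: [0.4, 0.2, -3.0]
opening: 0.642
grasp_force: 54.6
clock: 9.35
eef_pos: [537.2, -332.7, 144.7]
tcp_rot: [3.141, 0.005, 2.251]
contact_force: [1.2, 0.7, -2.6]
opening: 0.646
grasp_force: 54.6
clock: 9.45
eef_pos: [535.8, -328.2, 143.8]
tcp_rot: [3.141, 0.0, 2.247]
contact_force: [-0.7, 0.0, -2.1]
opening: 0.642
grasp_force: 54.6
(array([-0.0011,  0.0018,  0.0708]), array([ 0.   ,  0.   , -0.003]))
```

```bash
python3 -m crank '[[-0.001,0.002,0.04,0,0,0,1],[-0.001,0.002,0.06,0,0,0,1],[-0.001,0.002,0.067,0,0,0,1],[-0.001,0.002,0.071,0,0,0,1],[-0.001,0.002,0.071,0,0,0,1]]'
python3 -m crank '[[0,0,0,0,0,0,1],[0,0,0,0,0,0,0.5],[0,0,0,0,0,0,0],[0,0,0,0,0,0,0],[0,0,0,0,0,0,0]]'
python3 -m crank '[[0,0,-0.04,0,0,0,0],[0,0,-0.08,0,0,0,0],[0,0,-0.11,0,0,0,0]]'
python3 - <<'E'
from h import *
print(move_to([476.5,38,180],1.766))
E
```

```text
clock: 9.95
eef_pos: [538.8, -326.7, 73.1]
tcp_rot: [3.141, 0.001, 2.25]
contact_force: [0.3, -0.2, -2.3]
opening: 0.641
grasp_force: 54.6
clock: 10.45
eef_pos: [538.6, -327.3, 72.7]
tcp_rot: [3.141, 0.001, 2.25]
contact_force: [0.2, 0.1, 0.6]
opening: 0.997
grasp_force: 0.0
clock: 10.75
eef_pos: [538.8, -327.4, 184.7]
tcp_rot: [3.141, 0.002, 2.25]
contact_force: [0.6, -0.0, 0.7]
opening: 1.0
grasp_force: 0.0
(array([0.3235, 0.181 , 0.0042]), array([0.001, 0.001, 0.484]))
```

```bash
python3 -m crank '[[0.04,0.0225,0,0,0,0,0],[0.08,0.045,0,0,0,0,0],[0.12,0.067,0,0,0,0,0],[0.16,0.09,0,0,0,0,0],[0.2,0.112,0,0,0,0,0]]'
python3 -m crank '[[0.04,0.0225,0,0,0,0.12,0],[0.08,0.045,0,0,0,0.24,0],[0.124,0.069,0,0,0,0.36,0],[0.124,0.069,0,0,0,0.484,0],[0.124,0.069,0,0,0,0.484,0]]'
python3 -m crank '[[0,0,0,0,0,0,0]]'
python3 - <<'E'
from h import *
print(move_to([476.5,38,82],1.766))
f=cams.grab_frame("wrist"); cv2.imwrite("pics/w4.png",f["image"][:,:,::-1])
print(proj(f,[[476.5,38,122]]))
f=cams.grab_frame("top"); cv2.imwrite("pics/t4.png",f["image"][:,:,::-1])
E
```

```text
clock: 11.25
eef_pos: [499.4, -99.5, 182.6]
tcp_rot: [3.141, 0.001, 2.249]
contact_force: [1.1, -0.1, -0.5]
opening: 1.006
grasp_force: 0.0
clock: 11.75
eef_pos: [475.5, 40.1, 182.6]
tcp_rot: [3.141, 0.0, 1.767]
contact_force: [-0.6, 0.1, 0.1]
opening: 0.997
grasp_force: 0.0
clock: 11.85
eef_pos: [475.9, 38.5, 182.5]
tcp_rot: [3.141, 0.0, 1.77]
contact_force: [0.1, -0.3, 0.6]
opening: 0.996
grasp_force: 0.0
(array([-0.0006,  0.0005,  0.1005]), array([0.   , 0.   , 0.004]))
[[313.64380691 281.50116123]]
```

View pics/w4.png

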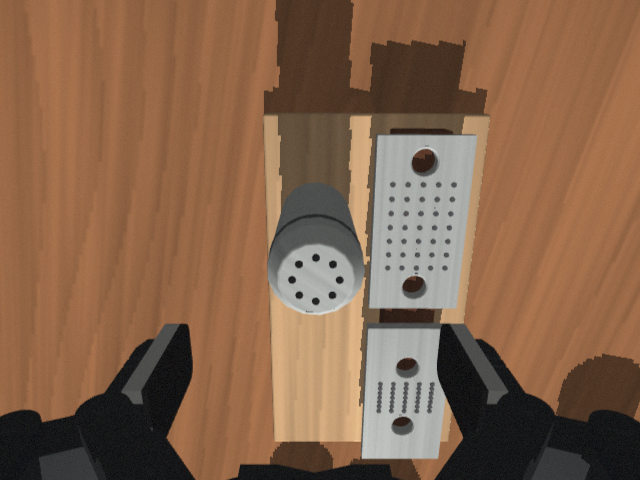

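The shaker's top is at (316,280), where predicted. The plates are undisturbed, so I'll grip.

```bash
python3 -m crank '[[0,0,0.05,0,0,0,0],[0,0,0.085,0,0,0,0],[0,0,0.1,0,0,0,0],[0,0,0.1,0,0,0,0],[0,0,0.1,0,0,0,1]]' 50
python3 -m crank '[[0,0,0,0,0,0,1],[0,0,0,0,0,0,1],[0,0,0,0,0,0,1],[0,0,0,0,0,0,1],[0,0,0,0,0,0,1]]' 50
python3 - <<'E'
from h import *
print(move_to([453,-319,140],2.25))
E
```

```text
clock: 12.45
eef_pos: [476.0, 38.1, 82.5]
tcp_rot: [-3.141, -0.0, 1.765]
contact_force: [-0.8, -0.2, 0.4]
opening: 0.855
grasp_force: 0.0
clock: 12.95
eef_pos: [476.5, 38.6, 83.7]
tcp_rot: [3.139, 0.001, 1.766]
contact_force: [-2.3, -1.4, 6.6]
opening: 0.551
grasp_force: 50.5
(array([-0.3463, -0.0923, -0.0563]), array([ 0.002,  0.001, -0.484]))
```

```bash
python3 -m crank '[[0,0,-0.03,0,0,0,1],[0,0,-0.06,0,0,0,1],[-0.045,-0.012,-0.065,0,0,0,1],[-0.09,-0.024,-0.065,0,0,0,1],[-0.135,-0.036,-0.065,0,0,0,1]]'
python3 -m crank '[[-0.045,-0.012,0,0,0,-0.12,1],[-0.09,-0.024,0,0,0,-0.24,1],[-0.135,-0.036,0,0,0,-0.36,1],[-0.18,-0.048,0,0,0,-0.484,1],[-0.211,-0.0563,0,0,0,-0.484,1]]'
python3 -m crank '[[0,0,0,0,0,0,1],[0,0,0,0,0,0,1]]'
python3 - <<'E'
from h import *
print(move_to([453,-319,77],2.25))
E
```

```text
clock: 13.45
eef_pos: [466.7, -101.9, 148.6]
tcp_rot: [3.139, 0.001, 1.768]
contact_force: [1.2, 0.4, -2.9]
opening: 0.554
grasp_force: 53.2
clock: 13.95
eef_pos: [451.8, -321.6, 148.2]
tcp_rot: [3.141, 0.002, 2.253]
contact_force: [0.7, 0.6, -3.4]
opening: 0.553
grasp_force: 53.1
clock: 14.15
eef_pos: [451.7, -319.0, 147.6]
tcp_rot: [3.141, -0.0, 2.248]
contact_force: [-0.5, 0.8, -4.1]
opening: 0.549
grasp_force: 53.2
(array([-0.0008,  0.0009,  0.0706]), array([ 0.   , -0.   , -0.002]))
```

```bash
python3 -m crank '[[-0.001,0.001,0.04,0,0,0,1],[-0.001,0.001,0.06,0,0,0,1],[-0.001,0.001,0.067,0,0,0,1],[-0.001,0.001,0.07,0,0,0,1],[-0.001,0.001,0.07,0,0,0,1]]'
python3 -m crank '[[0,0,0.001,0,0,0,1],[0,0,0.001,0,0,0,0.5],[0,0,0.001,0,0,0,0],[0,0,0.001,0,0,0,0],[0,0,0.001,0,0,0,0]]'
python3 -m crank '[[0,0,-0.04,0,0,0,0],[0,0,-0.08,0,0,0,0],[0,0,-0.11,0,0,0,0]]'
python3 - <<'E'
from h import *
print(move_to([541.5,52,190],1.766))
E
```

```text
clock: 14.65
eef_pos: [454.1, -318.4, 77.9]
tcp_rot: [3.141, 0.001, 2.251]
contact_force: [0.6, -0.9, -3.0]
opening: 0.552
grasp_force: 53.1
clock: 15.15
eef_pos: [453.8, -318.9, 76.8]
tcp_rot: [3.141, 0.001, 2.25]
contact_force: [-0.1, 0.3, 0.3]
opening: 0.997
grasp_force: 0.0
clock: 15.45
eef_pos: [454.0, -319.0, 188.6]
tcp_rot: [3.141, 0.002, 2.25]
contact_force: [-0.2, -0.8, 0.0]
opening: 1.0
grasp_force: 0.0
(array([ 0.2338,  0.3011, -0.0016]), array([0.001, 0.001, 0.484]))
```

```bash
python3 -m crank '[[0.03,0.038,0,0,0,0,0],[0.06,0.076,0,0,0,0,0],[0.09,0.115,0,0,0,0,0],[0.12,0.154,0,0,0,0,0],[0.12,0.154,0,0,0,0,0]]'
python3 -m crank '[[0.03,0.038,0,0,0,0.12,0],[0.06,0.076,0,0,0,0.24,0],[0.09,0.115,0,0,0,0.36,0],[0.114,0.147,0,0,0,0.484,0],[0.114,0.147,0,0,0,0.484,0]]'
python3 -m crank '[[0,0,0,0,0,0,0],[0,0,0,0,0,0,0]]'
python3 - <<'E'
from h import *
print(move_to([541.5,52,190],1.766))
f=cams.grab_frame("wrist"); cv2.imwrite("pics/w5.png",f["image"][:,:,::-1])
print(f["position"],f["orientation"],proj(f,[[541.5,52,40]]))
f=cams.grab_frame("top"); cv2.imwrite("pics/t5.png",f["image"][150:390,240:560,::-1].repeat(2,0).repeat(2,1))
E
```

```text
clock: 15.95
eef_pos: [499.0, -123.9, 186.6]
tcp_rot: [3.14, -0.001, 2.254]
contact_force: [0.8, -0.2, 0.6]
opening: 1.003
grasp_force: 0.0
clock: 16.45
eef_pos: [542.1, 55.9, 186.6]
tcp_rot: [3.14, -0.001, 1.764]
contact_force: [-0.9, -0.8, 0.3]
opening: 1.0
grasp_force: 0.0
clock: 16.65
eef_pos: [540.5, 51.3, 186.2]
tcp_rot: [-3.141, 0.0, 1.767]
contact_force: [0.2, 0.1, -0.1]
opening: 0.999
grasp_force: 0.0
(array([ 0.0005,  0.0011, -0.0038]), array([-0.001,  0.   ,  0.001]))
[525.04590517 132.48172756 309.13912192] [ 2.81329054e+00 -2.30658511e-04  1.97287049e-01] [[314.82904779 225.12317225]]
```

View pics/w5.png

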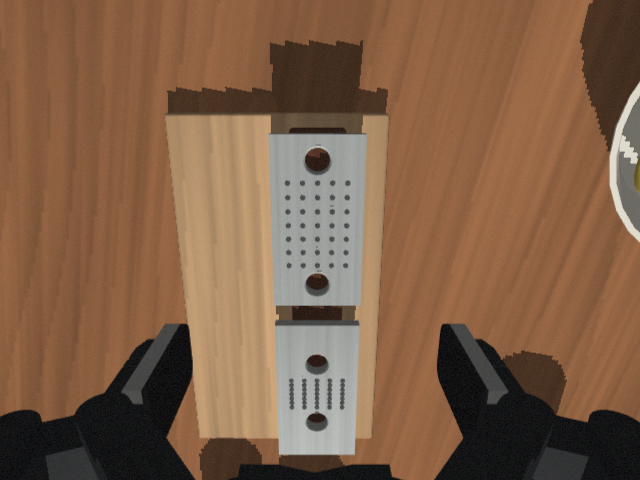

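View pics/t5.png

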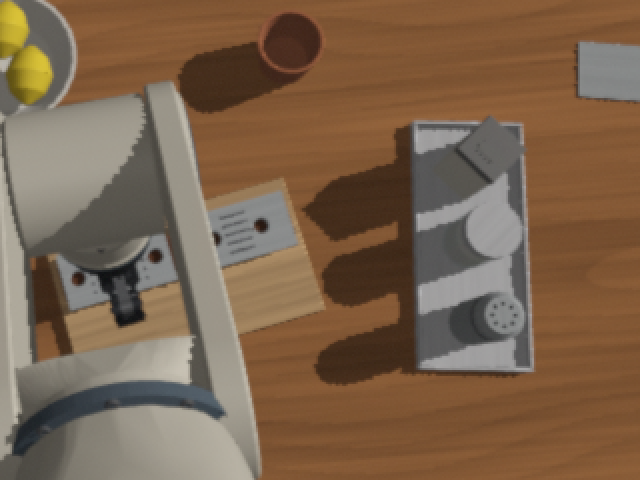

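The wrist view shows the wide plate's holes at (317,159) and (317,283), and the tool is aligned with it. The top view shows all three jars standing on the pan, at about (490,150), (493,230) and (498,316) in the crop.

```bash
python3 - <<'E'
from h import *
f=cams.grab_frame("wrist"); g=cv2.cvtColor(f["image"],cv2.COLOR_RGB2HSV)
pl=(g[:,:,1]<60)&(g[:,:,2]>90); pl[:,:240]=0; pl[:,400:]=0; pl[312:]=0
c=max(blobs(pl),key=cv2.contourArea); print(rect(ray(f,c[:,0],40)))
hull=np.zeros(pl.shape,np.uint8); cv2.drawContours(hull,[c],-1,1,-1)
hs=[b for b in blobs((hull==1)&~pl,200)]
P=[ray(f,np.array(cv2.minEnclosingCircle(b)[0]),40)[0] for b in hs]
for b,p in zip(hs,P): print(cv2.minEnclosingCircle(b),np.round(p,1))
if len(P)==2:
    d=P[0]-P[1]; m=(P[0]+P[1])/2; print(m,np.linalg.norm(d),np.arctan2(d[1],d[0])%np.pi-np.pi/2); print(move_to([m[0],m[1],35],1.766))
E
```

```text
(array([542.9,  52.3]), array([116.3,  60. ]), 1.767)
((317.0, 282.4545593261719), 12.454635620117188) [551.  12.  40.]
((316.8793029785156, 160.53448486328125), 13.194549560546875) [534.7  93.   40. ]
[542.84292933  52.50027235  40.        ] 82.53558804413817 0.19853811845077196
(array([0.0009, 0.0024, 0.1513]), array([-0.   ,  0.   , -0.001]))
```

```bash
python3 -m crank '[[0.001,0.002,0.05,0,0,0,0],[0.001,0.002,0.1,0,0,0,0],[0.001,0.002,0.135,0,0,0,0],[0.001,0.002,0.151,0,0,0,0],[0.001,0.002,0.151,0,0,0,0]]'
python3 -m crank '[[0,0,0,0,0,0,0],[0,0,0,0,0,0,0.2],[0,0,0,0,0,0,1],[0,0,0,0,0,0,1],[0,0,0,0,0,0,1]]' 40
python3 -m crank '[[0,0,0,0,0,0,1],[0,0,0,0,0,0,1]]' 40
python3 - <<'E'
from h import *
print(move_to([542.9,52.4,35],1.766))
E
```

```text
clock: 17.3
eef_pos: [540.7, 52.7, 32.9]
tcp_rot: [-3.137, -0.0, 1.765]
contact_force: [-0.8, -0.5, 1.1]
opening: 1.0
grasp_force: 0.0
clock: 17.8
eef_pos: [543.5, 53.7, 36.9]
tcp_rot: [3.139, 0.0, 1.766]
contact_force: [-1.1, -1.4, 5.8]
opening: 0.691
grasp_force: 42.2
clock: 18.0
eef_pos: [543.6, 53.7, 37.0]
tcp_rot: [3.139, 0.0, 1.766]
contact_force: [-0.6, -1.7, 6.7]
opening: 0.691
grasp_force: 42.2
(array([-0.0012, -0.0009,  0.002 ]), array([ 0.002,  0.   , -0.   ]))
```

```bash
python3 -m crank '[[0,0,-0.01,0,0,0,1],[0,0,-0.03,0,0,0,1],[0,0,-0.07,0,0,0,1],[0,0,-0.11,0,0,0,1],[0,0,-0.13,0,0,0,1]]'
python3 -m crank '[[0.04,0,0,0,0,0.08,1],[0.08,0.01,0,0,0,0.16,1],[0.12,0.015,0,0,0,0.237,1],[0.13,0.017,0,0,0,0.237,1],[0.13,0.017,0,0,0,0.237,1]]'
python3 -m crank '[[0,0,0,0,0,0,1],[0,0,0,0,0,0,1]]'
python3 - <<'E'
from h import *
print(r.sense()["eef_pos"],r.sense()["tcp_rot"])
f=cams.grab_frame("wrist"); cv2.imwrite("pics/w6.png",f["image"][:,:,::-1])
E
```

```text
clock: 18.5
eef_pos: [544.1, 54.0, 169.8]
tcp_rot: [3.136, 0.0, 1.766]
contact_force: [0.4, 0.3, -1.0]
opening: 0.689
grasp_force: 44.0
clock: 19.0
eef_pos: [534.0, 186.0, 166.2]
tcp_rot: [3.141, -0.0, 1.532]
contact_force: [0.8, 0.2, -1.5]
opening: 0.695
grasp_force: 44.0
clock: 19.2
eef_pos: [534.0, 183.4, 165.5]
tcp_rot: [-3.141, 0.0, 1.528]
contact_force: [0.2, 0.1, -1.7]
opening: 0.688
grasp_force: 44.0
[534.03055631 183.41768609 165.45188944] [-3.14146191e+00  3.80663076e-04  1.52846229e+00]
```

View pics/w6.png

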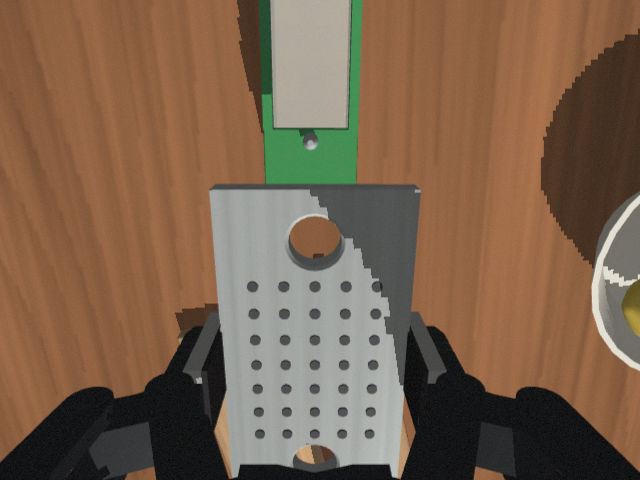

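The wrist view shows the plate gripped level, with its holes at (315,241) and (316,462). The near pin is at (310,142) on the green rim; the far pin is out of view. I'll go forward 84 mm and 20 mm higher to see that one.

```bash
cat > pin.py <<'E'
from h import *
import sys
f=cams.grab_frame("wrist"); s=r.sense(); im=f["image"]; g=cv2.cvtColor(im,cv2.COLOR_RGB2HSV)
z=s["eef_pos"][2]+3; H,S,V=cv2.split(g)
# holes of the held plate: not-grey blobs inside plate hull, large
pl=(S<45)&(V>40); pl[:180]=0; pl[:,:205]=0; pl[:,425:]=0
n,l,st,_=cv2.connectedComponentsWithStats(pl.astype(np.uint8))
k=1+np.argmax(st[1:,4]); cs,hi=cv2.findContours((l==k).astype(np.uint8),cv2.RETR_CCOMP,cv2.CHAIN_APPROX_NONE)
for c in cs:
    (u,v),ra=cv2.minEnclosingCircle(c)
    if 20<ra<36: print("hole",round(u),round(v),round(ra,1),np.round(ray(f,(u,v),z)[0],1))
gr=(H>50)&(H<80)&(S>100)
w=np.zeros(gr.shape,bool); w[:185,250:370]=1
gc=max(blobs(gr&w),key=cv2.contourArea); print("green bbox",cv2.boundingRect(gc))
m=w&(S<70)
for c in blobs(m,30):
    (u,v),ra=cv2.minEnclosingCircle(c)
    if ra<20: print("pin?",round(u,1),round(v,1),round(ra,1),"bbox",cv2.boundingRect(c),np.round(ray(f,(u,v),65)[0],1))
print("tcp",np.round(s["eef_pos"],1))
cv2.imwrite(sys.argv[1],im[:,:,::-1])
E
python3 pin.py pics/w7.png
python3 -m crank '[[0.04,0,0,0,0,0,1],[0.08,0,-0.01,0,0,0,1],[0.084,0,-0.01,0,0,0,1],[0.084,0,-0.01,0,0,0,1],[0.084,0,-0.01,0,0,0,1]]'
python3 -m crank '[[0,0,0,0,0,0,1],[0,0,0,0,0,0,1]]'
python3 pin.py pics/w8.png
```

```text
hole 314 454 20.0 [533.3 145.5 168.4]
hole 314 236 26.6 [536.8 226.3 168.4]
green bbox (259, 0, 103, 184)
pin? 309.5 140.7 8.7 bbox (303, 132, 15, 18) [535.  242.7  65. ]
tcp [534.2 183.5 165.4]
clock: 19.8
eef_pos: [537.3, 267.3, 174.8]
tcp_rot: [-3.141, 0.001, 1.529]
contact_force: [0.0, -0.8, 0.0]
opening: 0.689
grasp_force: 44.0
clock: 20.0
eef_pos: [537.5, 267.4, 175.1]
tcp_rot: [-3.141, 0.0, 1.528]
contact_force: [-0.2, -0.2, -1.0]
opening: 0.694
grasp_force: 44.0
hole 314 454 20.0 [536.7 229.6 178.1]
green bbox (265, 89, 93, 95)
tcp [537.6 267.6 175.1]
```

View pics/w8.png

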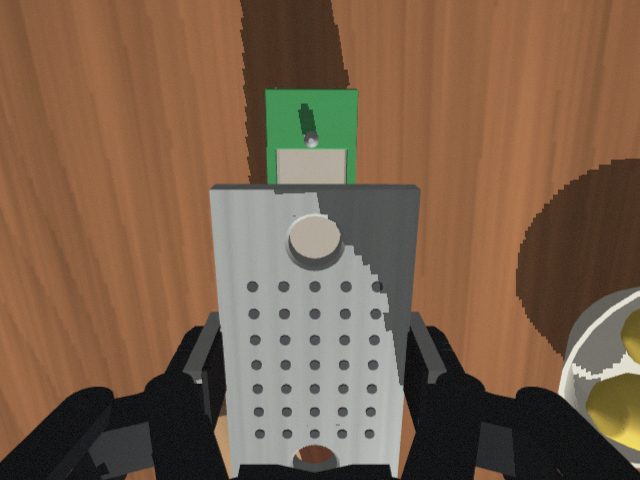

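The far pin is at (311,140), and the rim's far edge is at row 89 (columns 265–358). The held front hole's rim is centred at (315.5,241.5).

```bash
python3 - <<'E'
from h import *
f=cams.grab_frame("wrist"); s=r.sense(); t=s["eef_pos"]; yaw=s["tcp_rot"][2]; print(t,yaw,f["cx"])
far=ray(f,(311,139.5),66)[0]; e=ray(f,[(265.5,89.5),(357.5,89.5)],55); h=ray(f,(315.5,241.5),t[2]+3)[0]
near=np.array([535.0,242.7,66])
print("far",far,"dist",np.linalg.norm((far-near)[:2]),"edge",e, "hole",h)
ax=(far-near)[:2]/np.linalg.norm((far-near)[:2]); print("box yaw",np.arctan2(ax[1],ax[0])-np.pi/2,"centre",(far+near)/2,"edge mid-68",e.mean(0)[:2]-68*ax)
tx=np.array([np.cos(yaw),np.sin(yaw)]); pc=h[:2]-42*tx; print("plate centre",pc,"minus tcp",pc-t[:2])
E
```

```text
[537.64697968 267.81926911 175.22155328] 1.5279606541647062 314.3710358294198
far [539.19316467 326.59776244  66.        ] dist 84.00248313016209 edge [[516.07826894 352.46458127  55.        ]
 [564.88306133 350.42907617  55.        ]] hole [540.51774071 308.72237918 178.22155328]
box yaw -0.04993790458341585 centre [537.09658233 284.64888122  66.        ] edge mid-68 [537.08629884 283.53160011]
plate centre [538.7191926  266.76090608] minus tcp [ 1.07221292 -1.05836303]
```

```bash
python3 -m crank '[[0.017,-0.002,0,0,0,0,1],[0.0174,-0.002,0.04,0,0,0,1],[0.0174,-0.002,0.075,0,0,0,1],[0.0174,-0.002,0.095,0,0,0,1],[0.0174,-0.002,0.095,0,0,0,1]]'
python3 -m crank '[[0,0,0,0,0,0,1],[0,0,0,0,0,0,1]]'
python3 - <<'E'
from h import *
f=cams.grab_frame("wrist"); s=r.sense(); print(s["eef_pos"])
cv2.imwrite("pics/w9.png",f["image"][180:480,200:440,::-1].repeat(2,0).repeat(2,1))
E
```

```text
clock: 20.6
eef_pos: [534.4, 285.8, 77.3]
tcp_rot: [-3.137, 0.003, 1.529]
contact_force: [-1.2, 0.3, -0.5]
opening: 0.691
grasp_force: 43.9
clock: 20.8
eef_pos: [537.3, 286.9, 81.8]
tcp_rot: [3.14, -0.001, 1.529]
contact_force: [0.3, -0.7, -1.6]
opening: 0.691
grasp_force: 44.0
[537.34813424 286.80194428  81.89660833]
```

View pics/w9.png

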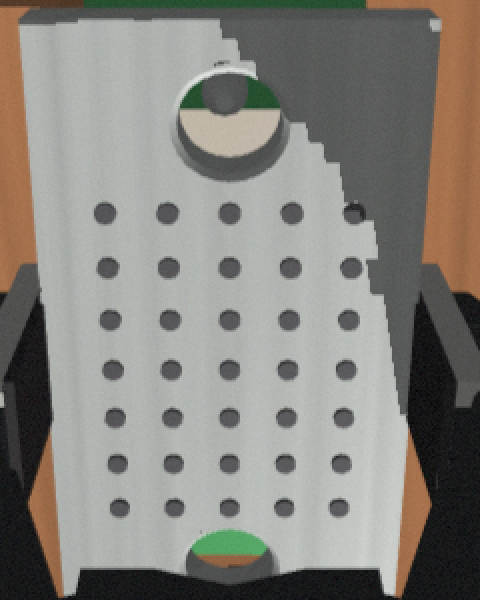

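The far pin is visible inside the front hole, at crop (224,90), or full frame (312,225). The rim is centred at crop (230,124). I'll check the offset by rays.

```bash
python3 - <<'E'
from h import *
f=cams.grab_frame("wrist"); t=r.sense()["eef_pos"]
h=ray(f,(200+230/2,180+124/2),t[2]+3)[0]; 
for dv in (0,-5): print(ray(f,(312,225+dv),69)[0]-h)
print(t,h,proj(f,[[539.2,326.6,69]]))
E
```

```text
[ -0.89882064   0.45687046 -15.83859725]
[ -0.82654077   2.16204181 -15.83859725]
[537.28038646 286.67518318  81.83859725] [540.06061837 327.65294662  84.83859725] [[312.310139   229.38281998]]
```

```bash
python3 -m crank '[[-0.0003,-0.0008,0.004,0,0,0,1],[-0.0003,-0.0008,0.01,0,0,0,1],[-0.0003,-0.0008,0.015,0,0,0,1],[-0.0003,-0.0008,0.019,0,0,0,1],[-0.0003,-0.0008,0.0195,0,0,0,1]]'
python3 -m crank '[[0,0,0,0,0,0,1],[0,0,0,0,0,0,1]]'
```

```text
clock: 21.4
eef_pos: [535.3, 285.6, 60.1]
tcp_rot: [-3.141, 0.0, 1.529]
contact_force: [-0.3, -0.2, -2.0]
opening: 0.69
grasp_force: 44.0
clock: 21.6
eef_pos: [535.6, 285.8, 60.8]
tcp_rot: [-3.142, -0.0, 1.529]
contact_force: [-0.1, -0.4, -1.5]
opening: 0.693
grasp_force: 44.0
```

```bash
python3 -m crank '[[0,0,0.001,0,0,0,1],[0,0,0.001,0,0,0,1]]'
python3 -m crank '[[0,0,0,0,0,0,0.3],[0,0,0,0,0,0,0],[0,0,0,0,0,0,0],[0,0,0,0,0,0,0],[0,0,0,0,0,0,0]]'
python3 -m crank '[[0,0,-0.03,0,0,0,0],[0,0,-0.07,0,0,0,0],[0,0,-0.11,0,0,0,0],[0,0,-0.13,0,0,0,0],[0,0,-0.13,0,0,0,0]]'
python3 - <<'E'
from h import *
f=cams.grab_frame("wrist"); s=r.sense(); print(s["eef_pos"])
cv2.imwrite("pics/w10.png",f["image"][:,:,::-1])
print(move_to([453.8,-319,190],2.25))
E
```

```text
clock: 21.8
eef_pos: [535.7, 285.8, 60.0]
tcp_rot: [3.141, -0.0, 1.529]
contact_force: [0.2, -0.1, 0.3]
opening: 0.691
grasp_force: 44.2
clock: 22.3
eef_pos: [535.6, 285.8, 59.8]
tcp_rot: [3.142, -0.0, 1.529]
contact_force: [-0.2, -0.3, -0.5]
opening: 1.004
grasp_force: 0.0
clock: 22.8
eef_pos: [537.3, 286.7, 193.4]
tcp_rot: [3.136, -0.003, 1.529]
contact_force: [0.9, -0.3, -1.0]
opening: 1.002
grasp_force: 0.0
[536.28111788 286.15295609 191.23297184]
(array([-6.081e-01, -5.700e-02,  1.000e-04]), array([ 0.003, -0.001, -0.721]))
```

View pics/w10.png

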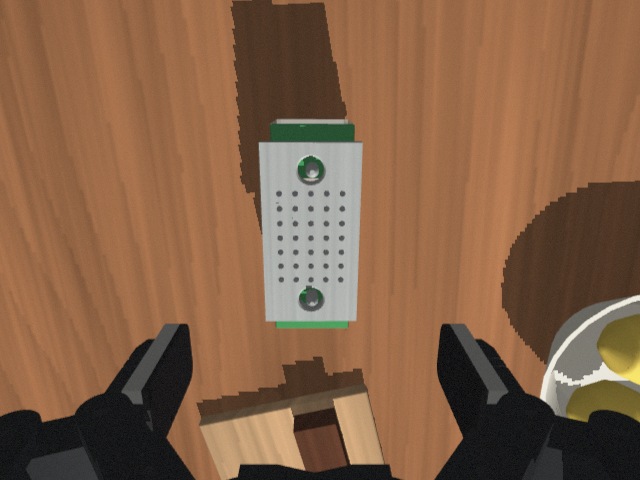

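The plate is seated with both pins through its holes, at (311,168) and (311,297). Now the jars go back, shaker first.

```bash
python3 -m crank '[[-0.045,-0.004,0,0,0,0,0],[-0.09,-0.008,0,0,0,0,0],[-0.135,-0.012,0,0,0,0,0],[-0.18,-0.016,0,0,0,0,0],[-0.205,-0.019,0,0,0,0,0]]'
python3 -m crank '[[-0.045,-0.004,0,0,0,0,0],[-0.09,-0.008,0,0,0,0,0],[-0.135,-0.012,0,0,0,0,0],[-0.18,-0.016,0,0,0,0,0],[-0.205,-0.019,0,0,0,0,0]]'
python3 -m crank '[[-0.045,-0.004,0,0,0,-0.15,0],[-0.09,-0.008,0,0,0,-0.3,0],[-0.135,-0.012,0,0,0,-0.45,0],[-0.18,-0.017,0,0,0,-0.6,0],[-0.198,-0.019,0,0,0,-0.721,0]]'
python3 -m crank '[[0,0,0,0,0,0,0],[0,0,0,0,0,0,0]]'
python3 - <<'E'
from h import *
print(move_to([453.9,-318.9,77],2.25))
E
```

```text
clock: 23.35
eef_pos: [506.1, 79.0, 188.1]
tcp_rot: [-3.138, 0.001, 1.528]
contact_force: [-0.6, -0.3, 0.1]
opening: 0.998
grasp_force: 0.0
clock: 23.85
eef_pos: [478.8, -124.8, 188.3]
tcp_rot: [-3.139, 0.0, 1.527]
contact_force: [0.4, -0.0, -0.7]
opening: 1.005
grasp_force: 0.0
clock: 24.35
eef_pos: [451.7, -322.1, 188.1]
tcp_rot: [-3.14, -0.001, 2.233]
contact_force: [0.8, -0.2, 0.2]
opening: 0.999
grasp_force: 0.0
clock: 24.55
eef_pos: [452.2, -318.8, 188.3]
tcp_rot: [-3.141, -0.003, 2.225]
contact_force: [0.1, -0.3, -0.3]
opening: 1.0
grasp_force: 0.0
(array([-0.0015,  0.0014,  0.1113]), array([-0.001, -0.003, -0.025]))
```

```bash
python3 -m crank '[[-0.001,0.001,0.05,0,0,-0.025,0],[-0.001,0.001,0.09,0,0,-0.025,0],[-0.001,0.001,0.111,0,0,-0.025,0],[-0.001,0.001,0.111,0,0,-0.025,0],[-0.001,0.001,0.111,0,0,-0.025,0]]'
python3 -m crank '[[0,0,0,0,0,0,0.2],[0,0,0,0,0,0,1],[0,0,0,0,0,0,1],[0,0,0,0,0,0,1],[0,0,0,0,0,0,1]]' 50
python3 -m crank '[[0,0,-0.01,0,0,0,1],[0,0,-0.03,0,0,0,1],[0,0,-0.065,0,0,0,1],[0,0,-0.075,0,0,0,1],[0,0,-0.075,0,0,0,1]]'
python3 - <<'E'
from h import *
print(move_to([476.3,38.4,150],1.766))
E
```

```text
clock: 25.05
eef_pos: [454.6, -318.3, 78.8]
tcp_rot: [-3.141, -0.001, 2.254]
contact_force: [0.9, 0.7, 0.5]
opening: 0.999
grasp_force: 0.0
clock: 25.55
eef_pos: [455.2, -320.0, 80.3]
tcp_rot: [3.141, 0.002, 2.254]
contact_force: [-1.9, 0.2, 7.8]
opening: 0.548
grasp_force: 50.4
clock: 26.05
eef_pos: [455.4, -320.2, 155.7]
tcp_rot: [3.141, 0.004, 2.254]
contact_force: [-0.2, 0.2, -3.7]
opening: 0.55
grasp_force: 52.3
(array([0.2649, 0.2427, 0.0049]), array([0.002, 0.003, 0.488]))
```

```bash
python3 -m crank '[[0.036,0.033,0,0,0,0,1],[0.07,0.065,0,0,0,0,1],[0.104,0.097,0,0,0,0,1],[0.138,0.13,0,0,0,0,1],[0.138,0.13,0,0,0,0,1]]'
python3 -m crank '[[0.036,0.033,0,0,0,0.12,1],[0.07,0.065,0,0,0,0.25,1],[0.1,0.09,0,0,0,0.37,1],[0.127,0.1127,0,0,0,0.488,1],[0.127,0.1127,0,0,0,0.488,1]]'
python3 -m crank '[[0,0,0,0,0,0,1],[0,0,0,0,0,0,1]]'
python3 - <<'E'
from h import *
print(move_to([476.3,38.4,89],1.766))
E
```

```text
clock: 26.55
eef_pos: [466.8, -125.5, 152.2]
tcp_rot: [-3.141, -0.004, 2.258]
contact_force: [-0.3, -1.2, -2.4]
opening: 0.55
grasp_force: 52.9
clock: 27.05
eef_pos: [474.6, 42.2, 152.7]
tcp_rot: [-3.14, -0.001, 1.764]
contact_force: [-0.9, 0.3, -3.6]
opening: 0.551
grasp_force: 53.2
clock: 27.25
eef_pos: [474.8, 38.4, 153.1]
tcp_rot: [-3.14, 0.0, 1.768]
contact_force: [-1.2, -0.7, -3.9]
opening: 0.55
grasp_force: 53.2
(array([-0.0003,  0.0016,  0.0641]), array([-0.001,  0.   ,  0.002]))
```

```bash
python3 -m crank '[[0,0.0015,0.03,0,0,0,1],[0,0.0015,0.05,0,0,0,1],[0,0.0015,0.059,0,0,0,1],[0,0.0015,0.063,0,0,0,1],[0,0.0015,0.063,0,0,0,1]]'
python3 -m crank '[[0,0,0,0,0,0,1],[0,0,0.001,0,0,0,1]]'
```

```text
clock: 27.75
eef_pos: [476.8, 39.0, 90.7]
tcp_rot: [-3.141, -0.0, 1.766]
contact_force: [-0.1, 0.0, -3.0]
opening: 0.55
grasp_force: 53.2
clock: 27.95
eef_pos: [477.5, 39.5, 90.7]
tcp_rot: [3.14, 0.0, 1.766]
contact_force: [0.1, -0.2, -2.4]
opening: 0.548
grasp_force: 53.2
```

```bash
python3 -m crank '[[0,0,0.001,0,0,0,1],[0,0,0.002,0,0,0,1],[0,0,0.002,0,0,0,1]]'
python3 -m crank '[[0,0,0,0,0,0,0.5],[0,0,0,0,0,0,0],[0,0,0,0,0,0,0],[0,0,0,0,0,0,0],[0,0,0,0,0,0,0]]'
python3 -m crank '[[0,0,-0.04,0,0,0,0],[0,0,-0.08,0,0,0,0],[0,0,-0.1,0,0,0,0],[0,0,-0.1,0,0,0,0]]'
python3 - <<'E'
from h import *
print(move_to([538.6,-327.2,185],2.25))
E
```

```text
clock: 28.25
eef_pos: [477.0, 39.6, 88.3]
tcp_rot: [3.141, 0.0, 1.767]
contact_force: [-1.4, 0.2, 3.9]
opening: 0.553
grasp_force: 53.8
clock: 28.75
eef_pos: [476.8, 39.6, 87.7]
tcp_rot: [3.142, 0.0, 1.766]
contact_force: [0.0, 0.6, -0.4]
opening: 0.996
grasp_force: 0.0
clock: 29.15
eef_pos: [478.7, 39.7, 190.7]
tcp_rot: [3.136, 0.001, 1.766]
contact_force: [0.5, 0.2, -0.6]
opening: 1.007
grasp_force: 0.0
(array([-0.3716, -0.0126,  0.0058]), array([ 0.005,  0.002, -0.484]))
```

Placed on contact. Glass jar next.

```bash
python3 -m crank '[[-0.045,-0.0015,0,0,0,0,0],[-0.09,-0.003,0,0,0,0,0],[-0.135,-0.0045,0,0,0,0,0],[-0.18,-0.006,0,0,0,0,0],[-0.19,-0.0063,0,0,0,0,0]]'
python3 -m crank '[[-0.045,-0.0015,0,0,0,-0.12,0],[-0.09,-0.003,0,0,0,-0.24,0],[-0.135,-0.0045,0,0,0,-0.36,0],[-0.18,-0.006,0,0,0,-0.484,0],[-0.1816,-0.0063,0,0,0,-0.484,0]]'
python3 -m crank '[[0,0,0,0,0,0,0],[0,0,0,0,0,0,0]]'
python3 - <<'E'
from h import *
print(move_to([538.6,-327.2,73],2.25))
E
```

```text
clock: 29.65
eef_pos: [507.6, -151.7, 186.7]
tcp_rot: [-3.141, 0.001, 1.764]
contact_force: [-0.8, 0.4, -0.5]
opening: 0.998
grasp_force: 0.0
clock: 30.15
eef_pos: [537.0, -331.5, 186.5]
tcp_rot: [-3.141, 0.001, 2.252]
contact_force: [2.0, -0.0, -0.7]
opening: 1.003
grasp_force: 0.0
clock: 30.35
eef_pos: [536.0, -326.0, 186.7]
tcp_rot: [-3.141, -0.002, 2.25]
contact_force: [-0.7, 0.2, 0.3]
opening: 1.0
grasp_force: 0.0
(array([-0.0028,  0.0013,  0.1137]), array([-0.   , -0.002, -0.   ]))
```

```bash
python3 -m crank '[[-0.002,0.001,0.05,0,0,0,0],[-0.002,0.001,0.09,0,0,0,0],[-0.002,0.001,0.112,0,0,0,0],[-0.002,0.001,0.112,0,0,0,0],[-0.002,0.001,0.112,0,0,0,0]]'
python3 -m crank '[[0,0,0,0,0,0,0.2],[0,0,0,0,0,0,1],[0,0,0,0,0,0,1],[0,0,0,0,0,0,1],[0,0,0,0,0,0,1]]' 50
python3 -m crank '[[0,0,-0.01,0,0,0,1],[0,0,-0.03,0,0,0,1],[0,0,-0.065,0,0,0,1],[0,0,-0.075,0,0,0,1],[0,0,-0.075,0,0,0,1]]'
python3 - <<'E'
from h import *
print(move_to([489,-25.6,150],1.766))
E
```

```text
clock: 30.85
eef_pos: [538.8, -327.2, 76.2]
tcp_rot: [-3.141, -0.001, 2.251]
contact_force: [-0.0, 0.8, 0.4]
opening: 0.998
grasp_force: 0.0
clock: 31.35
eef_pos: [539.7, -328.7, 77.9]
tcp_rot: [3.14, 0.003, 2.25]
contact_force: [-0.4, 1.4, 7.8]
opening: 0.64
grasp_force: 52.2
clock: 31.85
eef_pos: [539.7, -329.0, 153.1]
tcp_rot: [3.14, 0.004, 2.25]
contact_force: [0.3, 0.4, -3.1]
opening: 0.645
grasp_force: 53.7
(array([0.2679, 0.1512, 0.0022]), array([0.002, 0.004, 0.484]))
```

```bash
python3 -m crank '[[0.04,0.0225,0,0,0,0,1],[0.08,0.045,0,0,0,0,1],[0.12,0.068,0,0,0,0,1],[0.14,0.079,0,0,0,0,1],[0.14,0.079,0,0,0,0,1]]'
python3 -m crank '[[0.035,0.02,0,0,0,0.12,1],[0.07,0.04,0,0,0,0.25,1],[0.1,0.055,0,0,0,0.37,1],[0.128,0.0722,0,0,0,0.484,1],[0.128,0.0722,0,0,0,0.484,1]]'
python3 -m crank '[[0,0,0,0,0,0,1],[0,0,0,0,0,0,1]]'
python3 - <<'E'
from h import *
print(move_to([489,-25.6,86],1.766))
E
```

```text
clock: 32.35
eef_pos: [510.1, -166.7, 149.3]
tcp_rot: [-3.14, -0.003, 2.253]
contact_force: [-0.2, -0.2, -3.8]
opening: 0.645
grasp_force: 53.9
clock: 32.85
eef_pos: [486.7, -22.6, 149.8]
tcp_rot: [-3.14, -0.001, 1.764]
contact_force: [0.6, -0.1, -3.8]
opening: 0.647
grasp_force: 54.0
clock: 33.05
eef_pos: [488.0, -25.7, 150.4]
tcp_rot: [-3.141, 0.0, 1.767]
contact_force: [-0.0, -0.2, -3.3]
opening: 0.645
grasp_force: 54.0
(array([-0.0001,  0.001 ,  0.0644]), array([-0.   ,  0.   ,  0.001]))
```

```bash
python3 -m crank '[[0,0,0.03,0,0,0,1],[0,0,0.05,0,0,0,1],[0,0,0.059,0,0,0,1],[0,0,0.063,0,0,0,1],[0,0,0.063,0,0,0,1]]'
python3 -m crank '[[0,0,0.001,0,0,0,1],[0,0,0.001,0,0,0,1]]'
```

```text
clock: 33.55
eef_pos: [488.0, -25.4, 87.7]
tcp_rot: [-3.141, -0.0, 1.766]
contact_force: [-0.4, -0.1, -2.2]
opening: 0.646
grasp_force: 54.0
clock: 33.75
eef_pos: [488.4, -25.0, 87.4]
tcp_rot: [3.14, 0.0, 1.766]
contact_force: [-0.8, 0.2, -1.7]
opening: 0.642
grasp_force: 54.0
```

```bash
python3 -m crank '[[0,0,0.001,0,0,0,1],[0,0,0.002,0,0,0,1],[0,0,0.002,0,0,0,1]]'
python3 -m crank '[[0,0,0,0,0,0,0.5],[0,0,0,0,0,0,0],[0,0,0,0,0,0,0],[0,0,0,0,0,0,0],[0,0,0,0,0,0,0]]'
python3 -m crank '[[0,0,-0.04,0,0,0,0],[0,0,-0.08,0,0,0,0],[0,0,-0.1,0,0,0,0],[0,0,-0.1,0,0,0,0]]'
python3 - <<'E'
from h import *
print(move_to([620.1,-335,185],2.25))
E
```

```text
clock: 34.05
eef_pos: [488.3, -24.7, 85.8]
tcp_rot: [3.141, 0.0, 1.767]
contact_force: [-2.5, 1.5, 9.5]
opening: 0.645
grasp_force: 55.1
clock: 34.55
eef_pos: [487.8, -24.9, 84.8]
tcp_rot: [3.142, 0.0, 1.766]
contact_force: [-0.1, -0.6, -0.3]
opening: 1.0
grasp_force: 0.0
clock: 34.95
eef_pos: [489.7, -25.0, 187.7]
tcp_rot: [3.136, 0.001, 1.766]
contact_force: [-0.1, -1.3, -0.3]
opening: 1.006
grasp_force: 0.0
(array([-0.3294,  0.0676,  0.0035]), array([ 0.005,  0.003, -0.484]))
```

```bash
python3 -m crank '[[-0.045,0.009,0,0,0,0,0],[-0.09,0.018,0,0,0,0,0],[-0.135,0.028,0,0,0,0,0],[-0.17,0.035,0,0,0,0,0],[-0.17,0.035,0,0,0,0,0]]'
python3 -m crank '[[-0.045,0.009,0,0,0,-0.12,0],[-0.09,0.018,0,0,0,-0.24,0],[-0.135,0.028,0,0,0,-0.36,0],[-0.159,0.0326,0,0,0,-0.484,0],[-0.159,0.0326,0,0,0,-0.484,0]]'
python3 -m crank '[[0,0,0,0,0,0,0],[0,0,0,0,0,0,0]]'
python3 - <<'E'
from h import *
print(move_to([620.1,-335,77],2.25))
E
```

```text
clock: 35.45
eef_pos: [556.2, -188.4, 183.4]
tcp_rot: [-3.142, 0.001, 1.764]
contact_force: [-0.1, 0.1, -0.0]
opening: 1.002
grasp_force: 0.0
clock: 35.95
eef_pos: [618.3, -336.5, 183.0]
tcp_rot: [-3.141, -0.001, 2.252]
contact_force: [-0.3, -0.2, 0.1]
opening: 1.001
grasp_force: 0.0
clock: 36.15
eef_pos: [617.3, -332.8, 183.9]
tcp_rot: [-3.141, -0.002, 2.25]
contact_force: [0.6, -0.1, -1.0]
opening: 1.001
grasp_force: 0.0
(array([-0.0037,  0.0009,  0.1069]), array([-0.001, -0.002, -0.   ]))
```

```bash
python3 -m crank '[[-0.003,0.001,0.05,0,0,0,0],[-0.003,0.001,0.09,0,0,0,0],[-0.003,0.001,0.105,0,0,0,0],[-0.003,0.001,0.106,0,0,0,0],[-0.003,0.001,0.106,0,0,0,0]]'
python3 -m crank '[[0,0,0,0,0,0,0.2],[0,0,0,0,0,0,1],[0,0,0,0,0,0,1],[0,0,0,0,0,0,1],[0,0,0,0,0,0,1]]' 50
python3 -m crank '[[0,0,-0.01,0,0,0,1],[0,0,-0.03,0,0,0,1],[0,0,-0.065,0,0,0,1],[0,0,-0.075,0,0,0,1],[0,0,-0.075,0,0,0,1]]'
python3 - <<'E'
from h import *
print(move_to([503,-91,153],1.766))
E
```

```text
clock: 36.65
eef_pos: [621.4, -336.0, 80.1]
tcp_rot: [3.141, 0.001, 2.251]
contact_force: [0.3, -0.6, 1.7]
opening: 1.003
grasp_force: 0.0
clock: 37.15
eef_pos: [621.5, -336.7, 80.7]
tcp_rot: [3.141, 0.002, 2.25]
contact_force: [-0.3, -0.2, 6.2]
opening: 0.58
grasp_force: 51.2
clock: 37.65
eef_pos: [621.8, -336.8, 156.1]
tcp_rot: [3.14, 0.004, 2.25]
contact_force: [0.4, 0.1, -2.7]
opening: 0.578
grasp_force: 52.8
(array([0.2659, 0.062 , 0.0022]), array([0.002, 0.003, 0.484]))
```

```bash
python3 -m crank '[[0.04,0.009,0,0,0,0,1],[0.08,0.018,0,0,0,0,1],[0.12,0.028,0,0,0,0,1],[0.14,0.033,0,0,0,0,1],[0.14,0.033,0,0,0,0,1]]'
python3 -m crank '[[0.035,0.008,0,0,0,0.12,1],[0.07,0.016,0,0,0,0.25,1],[0.1,0.023,0,0,0,0.37,1],[0.126,0.029,0,0,0,0.484,1],[0.126,0.029,0,0,0,0.484,1]]'
python3 -m crank '[[0,0,0,0,0,0,1],[0,0,0,0,0,0,1]]'
python3 - <<'E'
from h import *
print(move_to([503,-91,89],1.766))
E
```

```text
clock: 38.15
eef_pos: [555.8, -203.6, 152.1]
tcp_rot: [-3.14, -0.004, 2.252]
contact_force: [1.0, -0.1, -2.9]
opening: 0.579
grasp_force: 52.7
clock: 38.65
eef_pos: [499.6, -88.4, 152.6]
tcp_rot: [-3.139, -0.002, 1.764]
contact_force: [-0.2, 0.3, -3.3]
opening: 0.58
grasp_force: 52.7
clock: 38.85
eef_pos: [502.4, -91.1, 153.5]
tcp_rot: [3.141, 0.0, 1.767]
contact_force: [0.4, -0.2, -2.4]
opening: 0.579
grasp_force: 52.7
(array([-0.    ,  0.0006,  0.0645]), array([0.   , 0.   , 0.001]))
```

```bash
python3 -m crank '[[0,0,0.03,0,0,0,1],[0,0,0.05,0,0,0,1],[0,0,0.059,0,0,0,1],[0,0,0.064,0,0,0,1],[0,0,0.064,0,0,0,1]]'
python3 -m crank '[[0,0,0.001,0,0,0,1],[0,0,0.001,0,0,0,1]]'
```

```text
clock: 39.35
eef_pos: [502.1, -90.7, 89.7]
tcp_rot: [-3.141, -0.0, 1.766]
contact_force: [-0.3, 0.1, -3.2]
opening: 0.58
grasp_force: 52.7
clock: 39.55
eef_pos: [502.3, -90.4, 89.5]
tcp_rot: [3.14, 0.0, 1.766]
contact_force: [-0.8, 0.9, -2.2]
opening: 0.579
grasp_force: 52.7
```

```bash
python3 -m crank '[[0,0,0.001,0,0,0,1],[0,0,0.0015,0,0,0,1],[0,0,0.0015,0,0,0,1]]'
python3 -m crank '[[0,0,0,0,0,0,0.5],[0,0,0,0,0,0,0],[0,0,0,0,0,0,0],[0,0,0,0,0,0,0],[0,0,0,0,0,0,0]]'
python3 -m crank '[[0,0,-0.04,0,0,0,0],[0,0,-0.08,0,0,0,0],[0,0,-0.12,0,0,0,0],[-0.05,0,-0.16,0,0,0,0],[-0.1,0,-0.16,0,0,0,0]]'
python3 -m crank '[[-0.05,0,0,0,0,0,0],[-0.1,0,0,0,0,0,0],[-0.15,0,0,0,0,0,0],[-0.2,0,0,0,0,0,0],[-0.2,0,0,0,0,0,0]]'
python3 -m crank '[[0,0,0,0,0,0,0],[0,0,0,0,0,0,0]]'
python3 - <<'E'
from h import *
import cv2
a=cv2.imread("pics/top0.png"); b=cams.grab_frame("top")["image"][:,:,::-1]
c=np.vstack([a[150:350,140:420],b[150:350,140:420]]); cv2.imwrite("pics/end.png",cv2.resize(c,None,fx=1.5,fy=1.5))
E
```

```text
clock: 39.85
eef_pos: [502.3, -90.4, 88.6]
tcp_rot: [3.14, 0.001, 1.767]
contact_force: [-3.5, -1.1, 9.6]
opening: 0.577
grasp_force: 54.0
clock: 40.35
eef_pos: [501.9, -90.3, 87.3]
tcp_rot: [3.141, 0.0, 1.766]
contact_force: [0.6, -0.5, 0.4]
opening: 0.996
grasp_force: 0.0
clock: 40.85
eef_pos: [520.9, -177.3, 250.0]
tcp_rot: [3.136, 0.003, 1.769]
contact_force: [1.4, 0.4, -1.0]
opening: 1.004
grasp_force: 0.0
clock: 41.35
eef_pos: [558.2, -378.9, 245.0]
tcp_rot: [3.141, 0.002, 1.763]
contact_force: [1.5, 0.9, -0.8]
opening: 1.0
grasp_force: 0.0
clock: 41.55
eef_pos: [557.5, -372.4, 245.2]
tcp_rot: [-3.141, -0.001, 1.767]
contact_force: [-0.5, -0.2, 0.3]
opening: 1.0
grasp_force: 0.0
```

View pics/end.png

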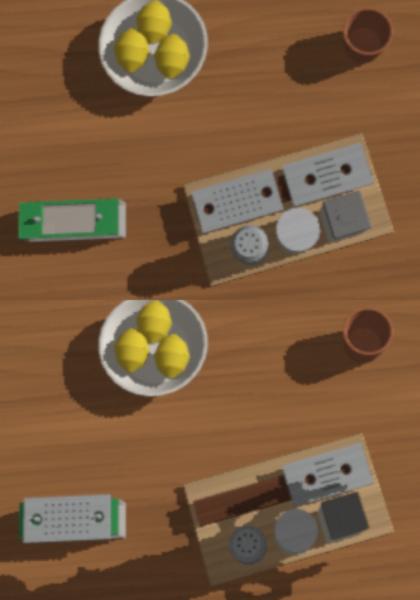

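The before/after crops match. The jars stand at (247,545), (296,531) and (344,516), against (250,244), (298,230) and (346,215) plus the 300-row crop offset, so within about 4 mm of their starts. The plate is seated over both pins, and the other plate, bowl and cup are unmoved.

```bash
python3 -c "
from rig import sign_off
print(sign_off())"
```

```text
the job is handed in; nothing more can be done
None
```

The job is handed in at about 42 s: the wide-holed plate is seated over both zest-box pins, the three jars stand upright within about 4 mm of where they started, and the other plate, lemon bowl and cup look unmoved; the hand-in gave no verdict.

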